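# Park the blue roller on its rest and chock it

## Task

Put the blue roller away: lay it gently into the two V supports of the white-and-plywood rest, centred end to end, and let go. Then stand the orange wedge flat on the yellow patch of the rest and slide its thin edge in under the middle of the roller until it touches or all but touches. Do not drop either of them, and leave the bare wooden roller where it lies.

Things in the scene. Friction and masses are not known exactly. Their poses are not given: they have to be found in the camera images.
- roller_center (a point): Blue roller, a round bar 40 mm in diameter and 220 mm long, about 0.3 kg, lying on the table. The point is its centre, on its axis, 20 mm above the table at the start. x runs along its length; y and z turn as it rolls. Grip it at its middle, across its diameter.
- chock_center (a point): Orange wedge, 70 long, 44 wide, 40 mm high, about 0.12 kg: a flat-topped heel block 30 mm long, then a 40 degree slope to a thin toe. The point is the centre of the heel block, 20 mm above the underside; grip there across the width (y). x points to the toe (tip at +55 mm, back at -15 mm), z up. On the rest it touches the seated roller when this point is 53 mm from the roller's axis, level.
- cradle: Fixed roller rest: plywood board (top z=12 mm) with two white V supports, 20 mm wide, at y=-70 and +70 mm. Origin at table height below the middle of a seated roller; y along the roller, z up. Seated, the roller's axis is at x=0, z=46 mm. High stops (to z=62 mm) on the +x side; the -x side is low, with a yellow patch on the board (x -120 to -35 mm, y -35 to 35 mm) for the wedge, toe to +x.
- plain_center (a point): Bare wooden roller, same size and weight as the blue one, a bystander lying on the table. The point is its centre, x along its length. Leave it alone.
There are look-alikes about, which are no part of the job. Several things look just like the part that bears roller_center: the one meant starts farthest to the robot's left.

How it is judged:
By the outcome, as a careful person would: the job done as asked, in the order asked, and still so for the second after the job is handed in, with the robot touching nothing.
It also fails if it takes over 64 s, if anything falls off the work surface, if the arm or the gripper's body presses on something with over 40 N, if the wrist force passes 120 N, or if a joint passes its speed limit or range.

## Robot

A 7-joint arm with a two-finger parallel gripper is mounted at the origin on the work surface. World frame = base frame: x ahead of the robot, y to its left, z up, the work surface at z = 0. Lengths are in m, angles in degrees, forces in N, time in s.
With the tool pointing down it reaches from about 0.425 to 0.875 m from the base axis. Payload 4.7 kg.
Tool frame: the origin (TCP) lies between the finger pads; the fingertips stand 22 mm ahead of it and the grasp point (between the pads) lies 3 mm ahead of it; z points along the fingers, y is the line along which they close (so a half turn about z gives the same grasp; the last joint's range is limited). The gripper opens to 87 mm and grips with 3 to 60 N. Pads are 19 mm wide; open, the fingers measure 117 mm over their backs; the gripper's body (75 mm by 190 mm) begins 51 mm behind the grasp point.
Start: joints at [-76.37, 18.392, -4.016, 83.108, 1.295, 78.541, -3.26], TCP at [0.144, 0.634, 0.219] pointing down, gripper open.
Joint ranges: [-163.93, 163.93], [-17.29, 119.83], [-79.2, 71.16], [3.27, 140.29], [-89.18, 269.18], [5.43, 117.66], [-154.24, 154.24]. Speed limits (degrees/s): [147.25, 147.25, 180, 180, 180, 180, 180].

## Interface

Orientations are given as [roll, pitch, yaw] about the fixed x, y, z axes, in that order (R = Rz(yaw) Ry(pitch) Rx(roll)).
In Python, from cell import env gives the robot as it stands.
- The arm moves only by the tool drive_tool, never from a script. Its argument "moves" is a list of rows, each a list of 3 entries, a list of its own where there are three numbers: the shift along the tool's x, y, z in mm, then the turn, a rotation vector about the tool's x, y, z in rad, then the closure, from 0 (fully open) to 1 (shut). In form: [[[x, y, z], [wx, wy, wz], jaw], ...]. A call has 1 to 12 rows; each row shifts and turns the commanded pose from where the row before left it, along the tool's axes as they then stand; what a row does not reach is not made up. A row lasts 1/12 s, in which the tool goes at most 41.7 mm and 7.16 degrees, less where a joint would pass 70% of its speed; a pose out of reach is approached as far as the arm can. A call with a gripper value outside its range is refused whole. The fingers move at their own pace and stop on an object; "newtons" is the grip in N (left out, the last holds). Time passes only in rows, so rows that do not move let the fingers close. It gives the time, the measured TCP pose, the force, the opening and the grip force at its end, in the units of the state.
- env.get_obs(): the state, without advancing time (a new reading comes with each control period).
- env.read_camera(name): name is "side" or "top" or "wrist"; returns (picture, depth): 480x640x3 uint8, blue, green, red; 480x640 float32, m along the optical axis (not along the pixel's ray), 0 where there is no reading.
- env.get_calibration(name): a dict with "fx", "fy", "cx", "cy" (pixels), "k1" (the pictures are not rectified: a ray, as slopes to the right and down, at radius r is drawn at 1 + k1 r^2 times it, then the intrinsics apply), "T" (4x4, takes a point from camera to world coordinates). Camera axes: x right, y down, z forward; pixel columns grow to the right and rows downward; lengths in m; the calibration is good to about 2 mm. A picture is of the moment at which its call begins: read the wrist's pose just before it. get_calibration takes no time and is no camera call; for the wrist camera it gives the pose at the moment of the call.
- env.sign_off(): hands the job in; it is judged then, once.
The state is a dict: "time_s": time; "qpos": joint angles; "joint_velocities": joint speeds; "effort": joint torques, N m; "tool_pos": TCP position; "tool_rot": TCP orientation; "force": force on the tool from outside, world axes, zero at the start; "wrist_torque": the same for the moment, N m; "grip_width": finger opening in m; "grasp_force": force on a finger pad.
Only numpy, scipy, OpenCV 4.12 (cv2) and the standard library are available. Lean on these libraries where they do the work, as an engineer would, in place of code of your own. Each camera call takes 0.05 s, during which the arm holds its last target. There are 200 camera calls.

## Working session

There is one attempt and no reset: what is moved stays moved. The work goes in short steps, Python scripts to look and compute and a tool call to move; the robot and the scene stay as the last step left them, time stands still between calls to the robot, and variables do not carry over. Pictures are saved under pics/ and viewed, at most 10 in all, crops included, and the job is handed in when it is done.

Besides the shell and the picture viewer there is one more tool, called after "Request:" by a JSON object that holds its "name" and its "arguments". drive_tool: Moves the arm, as the interface text tells. Its arguments: {"type":"object","properties":{"moves":{"type":"array"},"newtons":{"type":"number"}},"required":["moves"]}

```bash
mkdir -p pics
cat > h.py <<'E'
import numpy as np, cv2
from cell import env
def snap(n):
    c=env.get_calibration(n); im,d=env.read_camera(n); return im,d,c
def cloud(d,c):
    K=np.array([[c['fx'],0,c['cx']],[0,c['fy'],c['cy']],[0,0,1.]])
    h,w=d.shape; u,v=np.meshgrid(np.arange(w),np.arange(h))
    p=np.stack([u,v],-1).reshape(-1,1,2).astype(float)
    s=cv2.undistortPoints(p,K,np.array([c['k1'],0,0,0.])).reshape(h,w,2)
    P=np.concatenate([s,np.ones((h,w,1))],-1)*d[...,None]
    T=np.array(c['T']); return P@T[:3,:3].T+T[:3,3]
E
python3 - <<'E'
from h import *
o=env.get_obs(); print({k:np.round(o[k],3) for k in o})
ims=[]
for n in ['top','side']:
    im,d,c=snap(n); ims.append(im); np.savez(f'{n}.npz',im=im,d=d,P=cloud(d,c)); print(n,np.round(c['T'],3).tolist(),c['k1'],c['fx'])
    cv2.imwrite(f'pics/{n}.png',im)
E
```

```text
{'time_s': np.float64(0.0), 'qpos': array([-76.369,  18.44 ,  -4.013,  83.175,   1.294,  78.54 ,  -3.261]), 'joint_velocities': array([-0.038, -0.037,  0.022,  0.071, -0.005, -0.071,  0.041]), 'effort': array([-0.0000e+00, -4.9131e+01, -4.0400e-01, -3.1251e+01, -6.4000e-02,
        4.4000e-02,  0.0000e+00]), 'tool_pos': array([0.144, 0.633, 0.217]), 'tool_rot': array([-1.79890e+02,  6.00000e-03,  1.67175e+02]), 'force': array([-0.377,  0.581,  0.792]), 'wrist_torque': array([-0.002, -0.038,  0.003]), 'grasp_force': np.float64(0.0), 'grip_width': np.float64(0.087)}
top [[0.009, -0.999, 0.032, 0.384], [-1.0, -0.009, 0.007, -0.025], [-0.007, -0.032, -0.999, 1.156], [0.0, 0.0, 0.0, 1.0]] -0.008096873289040287 569.8215509978545
side [[-0.742, -0.333, 0.581, -0.078], [-0.67, 0.382, -0.637, 0.526], [-0.01, -0.862, -0.507, 0.499], [0.0, 0.0, 0.0, 1.0]] -0.06227343974329991 468.5981670005289
```

View pics/top.png

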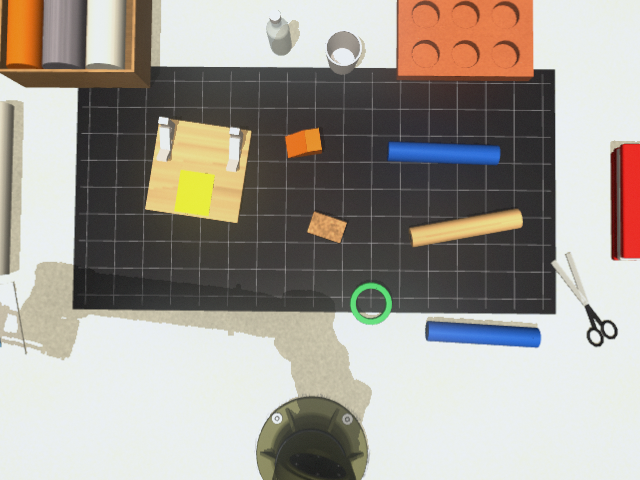

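View pics/side.png

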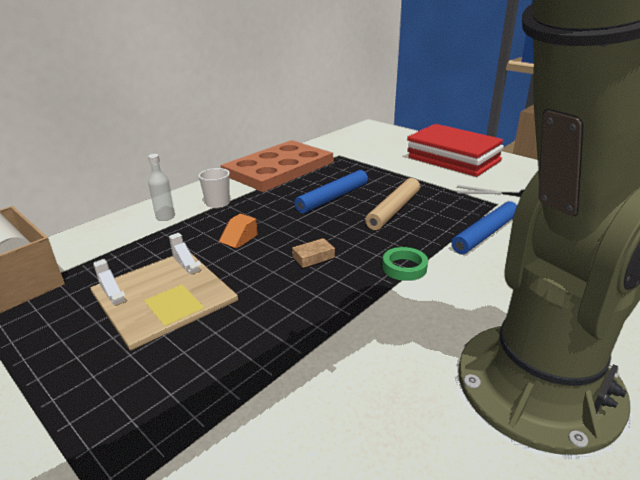

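The top view shows the target blue roller at (444,153), as the other blue one at (483,334) is farther right. The wedge is at (304,143), and the rest has its yellow patch at (195,193), V supports at (165,140) and (235,150), and high stops facing +x. The side view agrees. Next I'll measure from both clouds.

Run:
```python
from h import *
def rep(nm,Q):
    xy=Q[:,:2].astype(np.float32); (c,s,a)=cv2.minAreaRect(xy); b=cv2.boxPoints((c,s,a))
    m=xy.mean(0); w,V=np.linalg.eigh(np.cov((xy-m).T)); 
    print(nm,len(Q),'rect c',np.round(c,4),'size',np.round(s,4),'ang',round(a,2),'pca',round(np.degrees(np.arctan2(V[1,1],V[0,1])),2),'mean',np.round(m,4),'z pct',np.round(np.percentile(Q[:,2],[2,50,98]),4))
for n in ['top','side']:
    z=np.load(n+'.npz'); im,P,d=z['im'],z['P'],z['d']
    hsv=cv2.cvtColor(im,cv2.COLOR_BGR2HSV); H,S,V=[hsv[...,i].astype(int) for i in range(3)]
    ok=(d>0)&(P[...,0]>.15)&(P[...,0]<.72)&(P[...,1]<.45)&(P[...,2]>-.02)&(P[...,2]<.12)
    er=np.ones((3,3),np.uint8)
    M={'blue':ok&(H>105)&(H<125)&(S>150)&(P[...,2]>.006),'orange':ok&(H>6)&(H<16)&(S>200)&(P[...,2]>.006)&(P[...,0]<.7),
       'yellow':ok&(H>25)&(H<35)&(S>150),'white':ok&(S<60)&(V>100)&(P[...,2]>.016)&(P[...,1]>.1)&(P[...,0]>.5)&(P[...,0]<.69),
       'wood':ok&(H>12)&(H<25)&(S>60)&(P[...,2]>.005)}
    mat=ok&(V<60)&(abs(P[...,2])<.02); print(n,'mat z',np.median(P[mat][:,2]))
    for k,m in M.items():
        N,L,st,_=cv2.connectedComponentsWithStats(m.astype(np.uint8))
        for i in range(1,N):
            if st[i,4]>120: 
                Q=P[L==i]; rep(k,Q)
                if k=='orange' and Q[:,1].mean()>-.1:
                    hi=Q[Q[:,2]>np.percentile(Q[:,2],98)-.004]; rep('  heel top',hi)
                    A=np.c_[Q[:,:2],np.ones(len(Q))]
                    lo=Q[(Q[:,2]<np.percentile(Q[:,2],98)-.006)]; g=np.linalg.lstsq(np.c_[lo[:,:2],np.ones(len(lo))],lo[:,2],rcond=None)[0]; rep('  low',lo); print('  grad',g)
```

```text
top mat z 5.946424285452334e-05
blue 2167 rect c [ 0.5988 -0.2571] size [0.2205 0.0397] ang 88.23 pca 88.29 mean [ 0.5966 -0.2566] z pct [0.0231 0.0363 0.0424]
blue 2007 rect c [ 0.2401 -0.3362] size [0.2174 0.0364] ang 86.81 pca 87.35 mean [ 0.2407 -0.3379] z pct [0.0265 0.037  0.0426]
orange 474 rect c [0.6166 0.0245] size [0.0448 0.0638] ang 8.6 pca 54.36 mean [0.6128 0.0326] z pct [0.0072 0.0234 0.0411]
  heel top 48 rect c [0.6185 0.0083] size [0.0433 0.0316] ang 8.09 pca -157.18 mean [0.614  0.0146] z pct [0.0372 0.0391 0.0426]
  low 395 rect c [0.6164 0.0256] size [0.0448 0.0616] ang 8.6 pca 45.24 mean [0.6125 0.0359] z pct [0.0071 0.0214 0.0342]
  grad [ 0.17273418 -0.51480777 -0.06628373]
yellow 1444 rect c [0.5165 0.2413] size [0.0716 0.0852] ang 82.4 pca 171.88 mean [0.5166 0.2415] z pct [0.0074 0.0118 0.0163]
white 552 rect c [0.6175 0.2977] size [0.0224 0.0815] ang 82.01 pca 169.74 mean [0.6213 0.2954] z pct [0.0181 0.0337 0.063 ]
white 498 rect c [0.5976 0.159 ] size [0.0213 0.0813] ang 82.02 pca 170.16 mean [0.6008 0.1577] z pct [0.0199 0.034  0.0637]
wood 5737 rect c 
[... 817 characters left out ...]
.0834] ang 82.63 pca 173.89 mean [0.6049 0.1615] z pct [0.0173 0.035  0.0629]
white 627 rect c [0.6188 0.2982] size [0.0208 0.0825] ang 81.68 pca 173.77 mean [0.6232 0.299 ] z pct [0.0168 0.0361 0.0625]
wood 1063 rect c [ 0.449  -0.2994] size [0.0398 0.2251] ang 9.43 pca 99.27 mean [ 0.4397 -0.2782] z pct [0.0093 0.0343 0.041 ]
wood 539 rect c [0.6179 0.0236] size [0.046 0.068] ang 8.29 pca 96.61 mean [0.6172 0.0295] z pct [0.007  0.028  0.0414]
wood 807 rect c [ 0.4488 -0.0261] size [0.0726 0.0482] ang 72.67 pca 65.67 mean [ 0.4429 -0.0196] z pct [0.0065 0.0252 0.0278]
wood 5609 rect c [0.5645 0.2357] size [0.1912 0.1938] ang 82.34 pca 56.73 mean [0.5524 0.2467] z pct [0.0068 0.0124 0.0145]
```

Request:
{"name": "drive_tool", "arguments": {"moves": [[[-33,-21,-6],[0,0,0],0],[[-33,-21,-6],[0,0,0],0],[[-33,-21,-6],[0,0,0],0],[[-33,-21,-6],[0,0,0],0],[[-33,-21,-6],[0,0,0],0],[[-33,-21,-6],[0,0,0],0],[[-33,-21,-6],[0,0,0],0],[[-33,-21,-6],[0,0,0],0],[[-33,-21,-6],[0,0,0],0],[[-33,-21,-6],[0,0,0],0],[[-33,-21,-6],[0,0,0],0],[[-33,-21,-6],[0,0,0],0]], "newtons": 15}}

```text
time_s: 1.1
tool_pos: [0.4753, 0.2985, 0.2907]
tool_rot: [-180.0, -0.0, 167.2]
force: [0.4, 0.7, 0.1]
grip_width: 0.0871
grasp_force: 0.0
```

Request:
{"name": "drive_tool", "arguments": {"moves": [[[-20,-10,0],[0,0,0.12],0],[[0,0,0],[0,0,0.12],0],[[0,0,0],[0,0,0.12],0],[[0,0,0],[0,0,0.12],0],[[0,0,0],[0,0,0.12],0],[[0,0,0],[0,0,0.12],0],[[0,0,0],[0,0,0.12],0],[[0,0,0],[0,0,0.12],0],[[0,0,0],[0,0,0.12],0],[[0,0,0],[0,0,0.12],0],[[0,0,0],[0,0,0.12],0],[[0,0,0],[0,0,0.06],0]]}}

```text
time_s: 2.1
tool_pos: [0.4915, 0.2859, 0.2901]
tool_rot: [-180.0, 0.0, 87.8]
force: [0.4, 1.0, 0.2]
grip_width: 0.0871
grasp_force: 0.0
```

```bash
cat >> h.py <<'E'
def go(p,yaw,zz=True):
    "tool-frame shift (mm, after / before turn) and turn (rad) to a pointing-down world pose"
    from scipy.spatial.transform import Rotation as R
    o=env.get_obs(); A=R.from_euler('xyz',o['tool_rot'],degrees=True); B=R.from_euler('xyz',[180,0,yaw],degrees=True)
    d=np.array(p)-o['tool_pos']
    print('shift now-axes',np.round(1000*A.inv().apply(d),1),'goal-axes',np.round(1000*B.inv().apply(d),1),'turn',np.round((A.inv()*B).as_rotvec(),3),'t',round(o['time_s'],2))
E
python3 - <<'E'
from h import *
o=env.get_obs(); print(o['time_s'],o['tool_pos'],o['tool_rot'],o['qpos'])
im,d,c=snap('wrist'); np.savez('w1.npz',im=im,d=d,P=cloud(d,c)); print(np.round(c['T'],3).tolist()); cv2.imwrite('pics/w1.png',im)
E
```

```text
2.1 [0.49153367 0.28587155 0.29006482] [-1.79961917e+02  3.10545017e-02  8.77932902e+01] [-50.79183398   6.92805265  19.8645318   89.25309446  -2.35571586
  84.2811445  -33.03095662]
[[0.999, -0.036, -0.012, 0.495], [-0.038, -0.956, -0.291, 0.366], [-0.001, 0.292, -0.957, 0.455], [0.0, 0.0, 0.0, 1.0]]
```

View pics/w1.png

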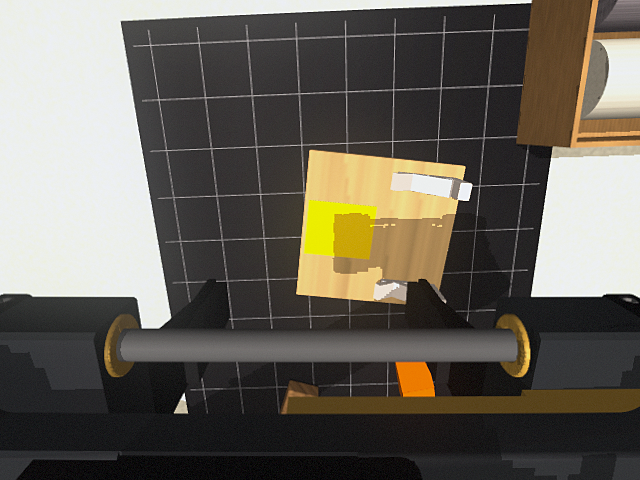

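The wrist view shows the board with the yellow patch at (340,230), one V at (430,185), and the other half-hidden at (390,290) behind the finger. I'll refine the rest's frame from here.

Run:
```python
from h import *
for n in ['w1','top','side']:
    z=np.load(n+'.npz'); im,P,d=z['im'],z['P'],z['d']
    hsv=cv2.cvtColor(im,cv2.COLOR_BGR2HSV); H,S,V=[hsv[...,i].astype(int) for i in range(3)]
    ok=(d>0)&(abs(P[...,0]-.57)<.15)&(abs(P[...,1]-.24)<.12)&(P[...,2]<.08)
    m=ok&(H>24)&(H<35)&(S>150)&(abs(P[...,2]-.012)<.008)&(abs(P[...,0]-.5165)<.06)&(abs(P[...,1]-.2413)<.055)
    m=cv2.morphologyEx(m.astype(np.uint8),cv2.MORPH_OPEN,np.ones((3,3)))>0
    Q=P[m]; print(n,'yellow',cv2.minAreaRect(Q[:,:2].astype(np.float32)),np.median(Q[:,2]))
    th=np.radians(-8.1); ex=np.array([np.cos(th),np.sin(th)]); ey=np.array([-ex[1],ex[0]])
    q=(P[...,:2]-[0.5932,0.2304])@np.c_[ex,ey]
    w=ok&(P[...,2]>.017)&(P[...,2]<.07)&(S<80)
    for s in (1,-1):
        v=w&(abs(q[...,1]-s*.07)<.02)
        if v.sum()<50: continue
        print(' V',s,'y range',np.round(np.percentile(q[v][:,1],[1,50,99]),4))
        c=v&(abs(q[...,1]-s*.07)<.012)
        for x in np.arange(-.03,.06,.006):
            k=c&(abs(q[...,0]-x)<.003)
            if k.sum()>4: print(f'  {x:.3f}:{np.median(P[...,2][k]):.4f}',end='')
        print()
```

```text
w1 yellow ((0.5179012417793274, 0.24246226251125336), (0.070283904671669, 0.08512696623802185), 82.34780883789062) 0.011897961833199383
 V 1 y range [0.0618 0.0725 0.0818]
  -0.024:0.0322  -0.018:0.0344  -0.012:0.0298  -0.006:0.0255  -0.000:0.0219  0.006:0.0243  0.012:0.0283  0.018:0.0326  0.024:0.0367  0.030:0.0410  0.036:0.0450  0.042:0.0504  0.048:0.0610  0.054:0.0608
 V -1 y range [-0.0782 -0.0651 -0.058 ]
  -0.024:0.0317  -0.018:0.0341  -0.012:0.0294  -0.006:0.0257  -0.000:0.0221  0.006:0.0238  0.012:0.0280  0.018:0.0303  0.048:0.0305  0.054:0.0447
top yellow ((0.5166126489639282, 0.2411213368177414), (0.07149969041347504, 0.08511029928922653), 82.66313934326172) 0.011835269304870999
 V 1 y range [0.0594 0.0677 0.0802]
  -0.024:0.0331  -0.018:0.0332  -0.012:0.0283  -0.006:0.0240  -0.000:0.0224  0.006:0.0256  0.012:0.0285  0.018:0.0345  0.024:0.0378  0.030:0.0405  0.036:0.0437  0.042:0.0489  0.048:0.0594  0.054:0.0602
 V -1 y range [-0.0803 -0.0709 -0.0598]
  -0.024:0.0321  -0.018:0.0334  -0.012:0.0292  -0.006:0.0251  -0.000:0.0220  0.006:0.0247  0.012:0.0288  0.018:0.0334  0.024:0.0374  0.030:0.0419  0.036:0.0455  0.042:0.0506  0.048:0.0604  0.054:0.0608
side yellow ((0.0, 0.0), (0.0, 0.0), 0.0) nan
 V 1 y range [0.061  0.0724 0.0808]
  -0.024:0.0334  -0.018:0.0356  -0.012:0.0198  -0.006:0.0199  -0.000:0.0243  0.006:0.0256  0.012:0.0294  0.018:0.0338  0.024:0.0376  0.030:0.0420  0.036:0.0463  0.042:0.0534  0.048:0.0601  0.054:0.0613
 V -1 y range [-0.0788 -0.0659 -0.0579]
  -0.024:0.0320  -0.018:0.0338  -0.012:0.0191  -0.006:0.0191  -0.000:0.0223  0.006:0.0250  0.012:0.0285  0.018:0.0328  0.024:0.0366  0.030:0.0412  0.036:0.0452  0.042:0.0519  0.048:0.0550  0.054:0.0618
  return _methods._mean(a, axis=axis, dtype=dtype,
  ret = ret.dtype.type(ret / rcount)
```

Request:
{"name": "drive_tool", "arguments": {"moves": [[[-37,18,0],[0,0,0],0],[[-37,18,0],[0,0,0],0],[[-37,18,0],[0,0,0],0],[[-37,18,0],[0,0,0],0],[[-37,18,0],[0,0,0],0],[[-37,18,0],[0,0,0],0],[[0,0,0],[0,0,0],0],[[0,0,0],[0,0,0],0]]}}

```text
time_s: 2.82
tool_pos: [0.5928, 0.0566, 0.2903]
tool_rot: [-180.0, 0.1, 87.8]
force: [-0.9, 1.4, 0.2]
grip_width: 0.0871
grasp_force: 0.0
```

Run:
```python
from h import *
o=env.get_obs(); print(o['time_s'],o['tool_pos'],o['tool_rot'])
im,d,c=snap('wrist'); np.savez('w2.npz',im=im,d=d,P=cloud(d,c))
```

```text
2.8167 [0.59282991 0.05664297 0.29026494] [-1.79985295e+02  7.39938095e-02  8.78017920e+01]
```

Request:
{"name": "drive_tool", "arguments": {"moves": [[[-39,0,0],[0,0,0],0],[[-39,0,0],[0,0,0],0],[[-39,0,0],[0,0,0],0],[[-39,0,0],[0,0,0],0],[[-39,0,0],[0,0,0],0],[[-39,0,0],[0,0,0],0],[[-39,0,0],[0,0,0],0],[[-39,0,0],[0,0,0],0],[[0,0,0],[0,0,0],0],[[0,0,0],[0,0,0],0]]}}

```text
time_s: 3.7
tool_pos: [0.5815, -0.2525, 0.2902]
tool_rot: [-180.0, 0.0, 88.0]
force: [0.9, 0.3, -1.1]
grip_width: 0.0869
grasp_force: 0.0
```

Run:
```python
from h import *
o=env.get_obs(); print(o['time_s'],o['tool_pos'],o['tool_rot'])
im,d,c=snap('wrist'); P=cloud(d,c); np.savez('w3.npz',im=im,d=d,P=P)
cv2.imwrite('pics/w23.png',cv2.resize(np.hstack([np.load('w2.npz')['im'],im]),(800,300)))
hsv=cv2.cvtColor(im,cv2.COLOR_BGR2HSV);H,S=hsv[...,0].astype(int),hsv[...,1]
m=(d>0)&(H>105)&(H<125)&(S>150)&(P[...,2]>.006)&(P[...,2]<.06)&(P[...,0]>.5)
Q=P[m]; print(cv2.minAreaRect(Q[:,:2].astype(np.float32)),Q[:,2].max(),np.percentile(Q[:,1],[0.5,99.5]))
t=Q[Q[:,2]>.036]; print('axis fit x=a*y+b',np.polyfit(t[:,1],t[:,0],1), np.polyval(np.polyfit(t[:,1],t[:,0],1),-.257))
P2=np.load('w2.npz')['P'];im2=np.load('w2.npz')['im'];hsv=cv2.cvtColor(im2,cv2.COLOR_BGR2HSV);H,S=hsv[...,0].astype(int),hsv[...,1]
m=(H>5)&(H<16)&(S>190)&(P2[...,2]>.006)&(P2[...,2]<.06)&(abs(P2[...,0]-.617)<.07)&(abs(P2[...,1]-.02)<.07)
N,L,st,_=cv2.connectedComponentsWithStats(m.astype(np.uint8)); i=1+np.argmax(st[1:,4]); Q=P2[L==i]
print('wedge',len(Q),cv2.minAreaRect(Q[:,:2].astype(np.float32)),np.percentile(Q[:,2],99))
h=Q[Q[:,2]>.0375]; print('heel',len(h),cv2.minAreaRect(h[:,:2].astype(np.float32)))
l=Q[(Q[:,2]<.034)]; print(np.linalg.lstsq(np.c_[l[:,:2],np.ones(len(l))],l[:,2],rcond=None)[0])
go([.598,-.257,.15],88.2)
```

```text
3.7 [ 0.58146104 -0.25251329  0.29015811] [-1.79956333e+02  3.34640277e-03  8.79752403e+01]
((0.6009292602539062, -0.2560042142868042), (0.21975931525230408, 0.03978719189763069), 88.34221649169922) 0.04146085447131398 [-0.36397685 -0.147074  ]
axis fit x=a*y+b [0.02618454 0.60742184] 0.6006924144570395
wedge 2143 ((0.6187618970870972, 0.023544849827885628), (0.04375378414988518, 0.06961297243833542), 8.928869247436523) 0.0407980744748272
heel 864 ((0.6216872930526733, 0.005311671644449234), (0.04347881302237511, 0.03286668285727501), 8.615291595458984)
[ 0.12608484 -0.81711406 -0.02452941]
shift now-axes [ -6.8  15.8 140. ] goal-axes [ -6.6  15.8 140.1] turn [-0.    -0.001 -0.   ] t 3.75
```

View pics/w23.png

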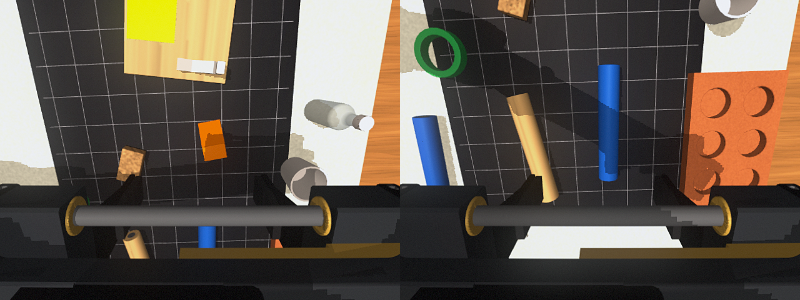

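The left half shows the wedge at (212,140). The right half shows the blue roller at (608,120), clear of the gripper's landing area. All heights and sizes match the text, so I'll descend on the roller.

Request:
{"name": "drive_tool", "arguments": {"moves": [[[-2,9,30],[0,0,0],0.2],[[-2,9,30],[0,0,-0.006],0.2],[[0,0,35],[0,0,0],0.2],[[0,0,35],[0,0,0],0.2],[[0,0,35],[0,0,0],0.2],[[0,0,35],[0,0,0],0.2],[[0,0,10],[0,0,0],0.2],[[0,0,0],[0,0,0],0.2]]}}

```text
time_s: 4.42
tool_pos: [0.5988, -0.2513, 0.0771]
tool_rot: [-179.7, -0.2, 88.7]
force: [-1.4, 0.6, 0.3]
grip_width: 0.0696
grasp_force: 0.0
```

Run:
```python
from h import *
print(env.get_obs()['grip_width']); go([.600,-.2565,.027],88.3)
```

```text
0.06957115203352914
shift now-axes [-5.3  1.6 50. ] goal-axes [-5.1  1.3 50.1] turn [-0.006 -0.003  0.007] t 4.42
```

Request:
{"name": "drive_tool", "arguments": {"moves": [[[-4,1,15],[0,0,0],0.2],[[0,0,15],[0,0,0],0.2],[[0,0,12],[0,0,0],0.2],[[0,0,8],[0,0,0],0.2],[[0,0,0],[0,0,0],0.2],[[0,0,0],[0,0,0],0.6],[[0,0,0],[0,0,0],0.8],[[0,0,0],[0,0,0],0.8],[[0,0,0],[0,0,0],0.8],[[0,0,0],[0,0,0],0.8],[[0,0,0],[0,0,0],0.8],[[0,0,0],[0,0,0],0.8]], "newtons": 20}}

```text
time_s: 5.42
tool_pos: [0.601, -0.2598, 0.0308]
tool_rot: [180.0, -0.0, 88.5]
force: [-0.3, 0.4, -0.4]
grip_width: 0.0308
grasp_force: 0.0
```

Request:
{"name": "drive_tool", "arguments": {"moves": [[[0,0,-5],[0,0,0],0.8],[[0,0,-15],[0,0,0],0.8],[[0,0,-25],[0,0,0],0.8],[[0,0,-25],[0,0,0],0.8],[[0,0,-25],[0,0,0],0.8],[[0,0,-25],[0,0,0],0.8],[[0,0,-20],[0,0,0],0.8],[[0,0,0],[0,0,0],0.8]]}}

```text
time_s: 6.08
tool_pos: [0.6034, -0.2617, 0.1774]
tool_rot: [179.5, 0.1, 88.4]
force: [-0.3, -0.8, 0.6]
grip_width: 0.0172
grasp_force: 0.0
```

Run:
```python
from h import *
go([.594,.2308,.16],82)
```

```text
shift now-axes [492.1 -23.1  15.9] goal-axes [486.4 -77.9  17.4] turn [0.009 0.002 0.112] t 6.08
```

The fingers closed to less than 40 mm with no force, so they missed. I'll look again.

Run:
```python
from h import *
a,d,c=snap('side'); b,d2,c2=snap('wrist'); P=cloud(d,c); np.savez('s2.npz',im=a,P=P,d=d)
cv2.imwrite('pics/m.png',cv2.resize(np.hstack([a,b]),(800,300)))
hsv=cv2.cvtColor(a,cv2.COLOR_BGR2HSV);H,S=hsv[...,0].astype(int),hsv[...,1]
for P,im,d in ((P,a,d),(cloud(d2,c2),b,d2)):
    hsv=cv2.cvtColor(im,cv2.COLOR_BGR2HSV);H,S=hsv[...,0].astype(int),hsv[...,1]
    m=(d>0)&(H>105)&(H<125)&(S>150)&(P[...,2]>.006)&(P[...,2]<.25)&(P[...,0]>.45)&(P[...,0]<.8)
    N,L,st,_=cv2.connectedComponentsWithStats(m.astype(np.uint8))
    for i in range(1,N):
        if st[i,4]>100: Q=P[L==i]; print(cv2.minAreaRect(Q[:,:2].astype(np.float32)),np.percentile(Q[:,2],[1,50,99]))
print(env.get_obs()['grip_width'])
```

```text
((0.5931549072265625, -0.25603535771369934), (0.22193437814712524, 0.04023519158363342), 85.18648529052734) [0.00728193 0.03075919 0.04128776]
((0.6009508967399597, -0.2554778754711151), (0.21875914931297302, 0.03996673598885536), 88.40936279296875) [0.02156109 0.03668979 0.04016389]
0.017132866232216503
```

View pics/m.png

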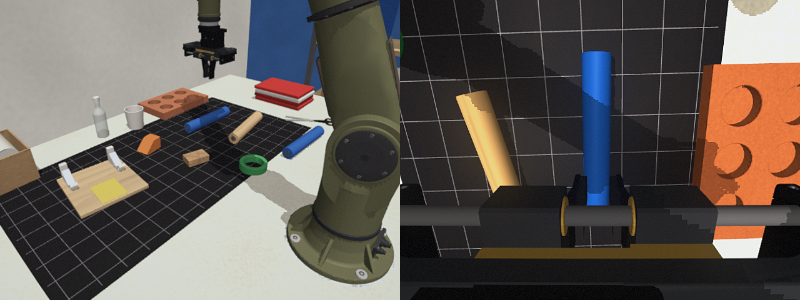

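The side view shows the gripper above the roller at (210,60), and the roller at (205,120) hasn't moved. So the fingers closed above it. I'll measure where the fingertips really are against the reported TCP.

Run:
```python
from h import *
z=np.load('s2.npz'); P,d,im=z['P'],z['d'],z['im']
o=env.get_obs(); print(o['time_s'],o['tool_pos'],o['tool_rot'],o['qpos'])
m=(d>0)&(abs(P[...,0]-o['tool_pos'][0])<.15)&(abs(P[...,1]-o['tool_pos'][1])<.15)&(P[...,2]>.06)
Q=P[m]; v,u=np.where(m); print(len(Q))
for z0 in np.arange(.1,.45,.01):
    k=abs(Q[:,2]-z0)<.005
    if k.sum(): print(round(z0,3),k.sum(),np.round(Q[k].min(0)[:2],3),np.round(Q[k].max(0)[:2],3))
i=np.argsort(Q[:,2])[:5]; print(Q[i],u[i],v[i])
```

```text
6.1833 [ 0.60146161 -0.26037548  0.17262692] [1.79824755e+02 3.12342437e-02 8.84406112e+01] [ -8.89543709  23.54560511  39.47014401  87.28027905 -15.33217225
  74.49419509  30.74162466]
5264
0.18 20 [ 0.586 -0.27 ] [ 0.623 -0.251]
0.19 83 [ 0.583 -0.273] [ 0.623 -0.249]
0.2 82 [ 0.583 -0.274] [ 0.622 -0.248]
0.21 77 [ 0.581 -0.275] [ 0.621 -0.248]
0.22 93 [ 0.578 -0.273] [ 0.624 -0.248]
0.23 93 [ 0.577 -0.276] [ 0.626 -0.247]
0.24 78 [ 0.574 -0.275] [ 0.629 -0.247]
0.25 125 [ 0.514 -0.297] [ 0.688 -0.22 ]
0.26 332 [ 0.513 -0.297] [ 0.691 -0.219]
0.27 471 [ 0.51  -0.296] [ 0.689 -0.22 ]
0.28 335 [ 0.507 -0.297] [ 0.694 -0.219]
0.29 589 [ 0.505 -0.295] [ 0.693 -0.221]
0.3 291 [ 0.551 -0.304] [ 0.698 -0.226]
0.31 188 [ 0.55  -0.283] [ 0.619 -0.233]
0.32 186 [ 0.548 -0.283] [ 0.616 -0.233]
0.33 186 [ 0.549 -0.282] [ 0.618 -0.236]
0.34 173 [ 0.549 -0.296] [ 0.616 -0.221]
0.35 261 [ 0.549 -0.297] [ 0.621 -0.221]
0.36 201 [ 0.564 -0.289] [ 0.632 -0.222]
0.37 149 [ 0.568 -0.282] [ 0.618 -0.228]
0.38 168 [ 0.561 -0.281] [ 0.62 -0.22]
0.39 187 [ 0.562 -0.28 ] [ 0.625 -0.223]
0.4 196 [ 0.561 -0.279] [ 0.628 -0.222]
0.41 185 [ 0.563 -0.277] [ 0.628 -0.224]
0.42 194 [ 0.563 -0.283] [ 0.625 -0.223]
0.43 191 [ 0.564 -0.285] [ 0.623 -0.224]
0.44 130 [ 0.564 -0.282] [ 0.631 -0.223]
[[ 0.6141517  -0.27041989  0.18259763]
 [ 0.58726374 -0.25308794  0.18264943]
 [ 0.61233081 -0.26138758  0.18269111]
 [ 0.58662661 -0.2626956   0.18282155]
 [ 0.58801681 -0.25053736  0.18309844]] [332 336 330 339 335] [122 126 123 125 126]
```

The fingertips are really about 30 mm higher than the reported TCP implies, since the side camera puts them at z≈0.181 and the reading implies 0.151. The x and y readings agree. I'll open, go down part way, and check the tip height with the camera before closing.

Request:
{"name": "drive_tool", "arguments": {"moves": [[[2,0,0],[0,0,0],0.2],[[2,0,0],[0,0,0],0.2],[[0,0,0],[0,0,0],0.2],[[0,0,0],[0,0,0],0.2],[[0,0,0],[0,0,0],0.2],[[0,0,0],[0,0,0],0.2],[[0,0,30],[0,0,0],0.2],[[0,0,30],[0,0,0],0.2],[[0,0,30],[0,0,0],0.2],[[0,0,30],[0,0,0],0.2],[[0,0,15],[0,0,0],0.2],[[0,0,0],[0,0,0],0.2]]}}

```text
time_s: 7.18
tool_pos: [0.5981, -0.2546, 0.0314]
tool_rot: [-179.6, -0.1, 88.4]
force: [-0.6, 1.0, 0.0]
grip_width: 0.0695
grasp_force: 0.0
```

```bash
cat >> h.py <<'E'
def tips():
    import time
    o=env.get_obs(); im,d,c=snap('side'); P=cloud(d,c); V=im.max(2)
    p=o['tool_pos']; print('t',round(o['time_s'],2),'tcp',np.round(p,4),np.round(o['tool_rot'],2),'w',round(o['grip_width'],4),'F',np.round(o['force'],1))
    m=(d>0)&(abs(P[...,0]-p[0])<.12)&(abs(P[...,1]-p[1])<.12)&(P[...,2]>.012)&(P[...,2]<p[2]+.2)&(V<75)
    N,L,st,_=cv2.connectedComponentsWithStats(m.astype(np.uint8)); 
    for i in range(1,N):
        if st[i,4]<40: continue
        Q=P[L==i]; lo=Q[Q[:,2]<Q[:,2].min()+.015]; print(' dark part',len(Q),'zmin',np.round(np.sort(Q[:,2])[:3],4),'offset',round(Q[:,2].min()-(p[2]-.022),4),'tip xy',np.round(lo.min(0)[:2],3),np.round(lo.max(0)[:2],3))
    return im,d,P
E
python3 - <<'E'
from h import *
im,d,P=tips(); cv2.imwrite('pics/t1.png',cv2.resize(im[100:300,250:550],(800,533)))
E
```

```text
t 7.18 tcp [ 0.5981 -0.2546  0.0314] [-1.7959e+02 -1.1000e-01  8.8450e+01] w 0.0695 F [-0.6  1.   0. ]
 dark part 2927 zmin [0.0185 0.0339 0.0345] offset 0.0091 tip xy [ 0.58  -0.272] [ 0.58  -0.272]
```

View pics/t1.png

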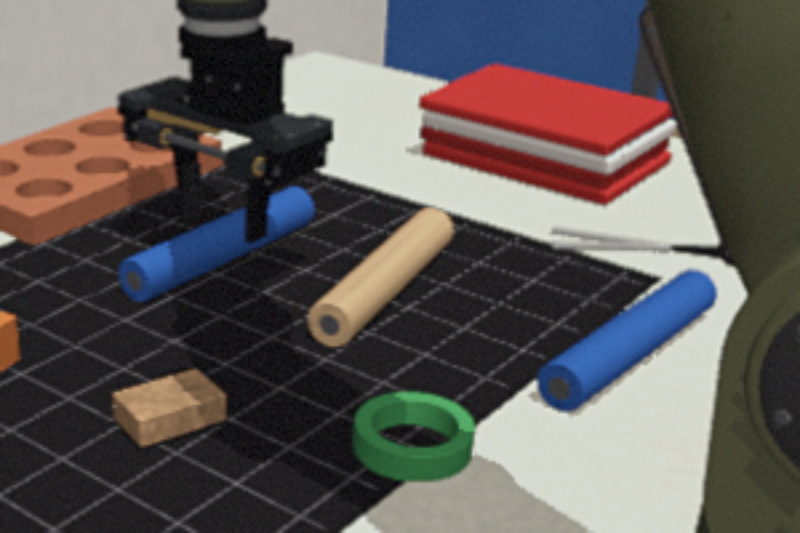

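The near finger's tip shows at (255,235), level with the upper part of the roller at z≈0.034, straddling it correctly. I'll go down about 28 mm more and close.

Request:
{"name": "drive_tool", "arguments": {"moves": [[[0,2,9],[0,0,0],0.2],[[0,0,9],[0,0,0],0.2],[[0,0,7],[0,0,0],0.2],[[0,0,3],[0,0,0],0.2],[[0,0,0],[0,0,0],0.2]]}}

```text
time_s: 7.65
tool_pos: [0.6026, -0.2557, 0.0069]
tool_rot: [-179.9, -0.0, 88.5]
force: [-0.3, -0.0, -0.4]
grip_width: 0.0697
grasp_force: 0.0
```

Request:
{"name": "drive_tool", "arguments": {"moves": [[[0,0,0],[0,0,0],0.6],[[0,0,0],[0,0,0],0.7],[[0,0,0],[0,0,0],0.7],[[0,0,0],[0,0,0],0.7],[[0,0,0],[0,0,0],0.7],[[0,0,0],[0,0,0],0.7],[[0,0,0],[0,0,0],0.7],[[0,0,0],[0,0,0],0.7]], "newtons": 20}}

```text
time_s: 8.32
tool_pos: [0.6029, -0.256, 0.0077]
tool_rot: [-180.0, -0.0, 88.5]
force: [-1.6, 0.5, 1.5]
grip_width: 0.0393
grasp_force: 20.0
```

Run:
```python
from h import *
im,d,P=tips(); print(env.get_obs()['grasp_force'])
```

```text
t 8.32 tcp [ 0.6029 -0.256   0.0077] [-1.800e+02 -1.000e-02  8.845e+01] w 0.0393 F [-1.6  0.5  1.5]
 dark part 2905 zmin [0.0129 0.0131 0.0131] offset 0.0272 tip xy [ 0.572 -0.279] [ 0.584 -0.242]
20.000227689743042
```

Request:
{"name": "drive_tool", "arguments": {"moves": [[[0,0,-5],[0,0,0],0.7],[[0,0,-15],[0,0,0],0.7],[[0,0,-25],[0,0,0],0.7],[[0,0,-25],[0,0,0],0.7],[[0,0,-25],[0,0,0],0.7],[[0,0,-20],[0,0,0],0.7],[[0,0,-10],[0,0,0],0.7],[[0,0,0],[0,0,0],0.7]]}}

```text
time_s: 9.03
tool_pos: [0.6046, -0.2568, 0.1361]
tool_rot: [179.7, 0.1, 88.5]
force: [0.6, -0.8, -1.9]
grip_width: 0.0395
grasp_force: 20.0
```

Run:
```python
from h import *
go([.594,.2308,.13],82)
```

```text
shift now-axes [487.1 -23.8   5.4] goal-axes [481.4 -78.4   6.1] turn [0.006 0.001 0.113] t 9.03
```

Request:
{"name": "drive_tool", "arguments": {"moves": [[[15,-1,0],[0,0,0],0.7],[[30,-2,0],[0,0,0],0.7],[[40,-2,0],[0,0,0],0.7],[[40,-2,0],[0,0,0],0.7],[[40,-2,0],[0,0,0],0.7],[[40,-2,0],[0,0,0],0.7],[[40,-2,0],[0,0,0],0.7],[[40,-2,0],[0,0,0],0.7],[[40,-2,0],[0,0,0],0.7],[[40,-2,0],[0,0,0],0.7],[[40,-2,0],[0,0,0],0.7],[[40,-2,0],[0,0,0],0.7]]}}

```text
time_s: 10.03
tool_pos: [0.5906, 0.1913, 0.1311]
tool_rot: [-179.9, 0.0, 88.5]
force: [1.3, 0.9, -2.3]
grip_width: 0.0394
grasp_force: 20.0
```

Request:
{"name": "drive_tool", "arguments": {"moves": [[[25,0,0],[0,0,0],0.7],[[12,0,0],[0,0,0.03],0.7],[[0,0,0],[0,0,0.04],0.7],[[0,0,0],[0,0,0.04],0.7],[[0,0,0],[0,0,0],0.7],[[0,0,0],[0,0,0],0.7]]}}

```text
time_s: 10.53
tool_pos: [0.5922, 0.2261, 0.1312]
tool_rot: [-179.9, 0.1, 82.2]
force: [0.1, 0.1, -1.7]
grip_width: 0.0392
grasp_force: 20.0
```

```bash
cat >> h.py <<'E'
C0=np.array([.594,.2308]); CT=np.radians(-8.); EX=np.array([np.cos(CT),np.sin(CT)]); EY=np.array([-EX[1],EX[0]])
def cr(P): return (np.asarray(P)[...,:2]-C0)@np.c_[EX,EY]
def roll(names):
    "blue roller near the rest, in the rest's frame, by fitting a line to its crest"
    for n in names:
        im,d,c=snap(n); P=cloud(d,c); hsv=cv2.cvtColor(im,cv2.COLOR_BGR2HSV);H,S=hsv[...,0].astype(int),hsv[...,1]
        m=(d>0)&(H>105)&(H<125)&(S>130)&(P[...,2]>.02)&(P[...,2]<.3)&(P[...,1]>.05)&(P[...,1]<.45)&(P[...,0]>.4)&(P[...,0]<.8)
        m=cv2.morphologyEx(m.astype(np.uint8),cv2.MORPH_OPEN,np.ones((3,3)))>0
        Q=P[m]
        if len(Q)<60: print(n,'few',len(Q)); continue
        # cylinder fit, radius 20 mm: unknown crossing (x,z) and slopes
        from scipy.optimize import least_squares
        q=cr(Q); t=q[:,1]
        f=lambda a: np.hypot(q[:,0]-a[0]-a[1]*t,Q[:,2]-a[2]-a[3]*t)-.02
        side=t<np.percentile(t,99.)
        s=least_squares(f,[np.median(q[:,0]),0,np.percentile(Q[:,2],95)-.02,0],loss='soft_l1',f_scale=.001)
        print(n,len(Q),'axis x,z mm',np.round(1000*s.x[[0,2]],1),'yaw,tilt deg',np.round(np.degrees(s.x[[1,3]]),2),'ends',np.round(1000*np.percentile(t,[.5,99.5]),1),'rms',round(1000*np.sqrt(np.mean(s.fun**2)),2))
E
python3 - <<'E'
from h import *
roll(['top','side','wrist']); o=env.get_obs(); print(np.round(1000*cr(o['tool_pos']),1),o['tool_pos'],o['tool_rot'],o['grasp_force'])
E
```

```text
top 1063 axis x,z mm [ -3.1 142.5] yaw,tilt deg [-0.43 -0.05] ends [-115.8  -11.6] rms 1.57
side 2861 axis x,z mm [ -0.4 144.6] yaw,tilt deg [-0.14 -0.06] ends [-113.1  103.7] rms 6.25
wrist 29644 axis x,z mm [ -1.  143.1] yaw,tilt deg [-0.14 -0.11] ends [-41.  103.9] rms 3.22
[-0.6 -4.8] [0.59272333 0.22611051 0.13208321] [-1.79961319e+02  1.88382344e-02  8.21579260e+01] 19.999747574329376
```

Held level and square. The roller's ends are at -114 and +104 mm, so it needs +5 mm along the rest. I'll correct that and go down to about 10 mm above the seat.

Request:
{"name": "drive_tool", "arguments": {"moves": [[[3,1,5],[0,0,0],0.7],[[2,0,15],[0,0,0],0.7],[[0,0,20],[0,0,0],0.7],[[0,0,20],[0,0,0],0.7],[[0,0,15],[0,0,0],0.7],[[0,0,10],[0,0,0],0.7],[[0,0,0],[0,0,0],0.7],[[0,0,0],[0,0,0],0.7]]}}

```text
time_s: 11.35
tool_pos: [0.5946, 0.2312, 0.0473]
tool_rot: [-180.0, 0.0, 82.2]
force: [0.5, 0.4, -1.2]
grip_width: 0.0394
grasp_force: 20.0
```

Run:
```python
from h import *
roll(['top','side','wrist']); o=env.get_obs(); print(np.round(1000*cr(o['tool_pos']),1),o['tool_pos'],o['tool_rot'],o['force'])
```

```text
top 863 axis x,z mm [-1.  58.3] yaw,tilt deg [ 0.17 -0.26] ends [-109.7  -19.9] rms 1.76
side 2463 axis x,z mm [ 1.6 60.9] yaw,tilt deg [0.   0.08] ends [-108.7  109.3] rms 11.84
wrist 29639 axis x,z mm [ 1.3 60. ] yaw,tilt deg [-0.12  0.  ] ends [-34.9 109.8] rms 3.05
[1.6 1.1] [0.59574708 0.23168328 0.04897356] [ 1.79881521e+02 -8.48402456e-02  8.21453217e+01] [-0.74487118 -0.15632627 -2.33060721]
```

Request:
{"name": "drive_tool", "arguments": {"moves": [[[0,-1,4],[0,0,0],0.7],[[0,0,3],[0,0,0],0.7],[[0,0,2],[0,0,0],0.7],[[0,0,1],[0,0,0],0.7],[[0,0,1],[0,0,0],0.7],[[0,0,0],[0,0,0],0.7],[[0,0,0],[0,0,0],0.7]]}}

```text
time_s: 12.08
tool_pos: [0.5937, 0.2315, 0.0365]
tool_rot: [180.0, 0.0, 82.2]
force: [-0.5, 0.8, -1.6]
grip_width: 0.0397
grasp_force: 20.0
```

Run:
```python
from h import *
roll(['top','side','wrist']); o=env.get_obs(); print(np.round(1000*cr(o['tool_pos']),1),o['tool_pos'],o['force'],o['wrist_torque'])
```

```text
top 867 axis x,z mm [-2.7 48. ] yaw,tilt deg [-0.34  0.19] ends [-110.2  -20.4] rms 1.74
side 2390 axis x,z mm [ 0.  49.3] yaw,tilt deg [-0.    0.08] ends [-108.4  109.2] rms 11.92
wrist 29621 axis x,z mm [-0.6 47.9] yaw,tilt deg [-0.12 -0.06] ends [-35.4 109.4] rms 3.07
[-0.3  0.7] [0.59378169 0.23151429 0.03671874] [-0.91025532  0.27208641 -2.23359634] [-0.1613131   0.06305077  0.01063371]
```

Not touching yet, about 2 mm to go. I'll lower by 1 mm at a time.

Request:
{"name": "drive_tool", "arguments": {"moves": [[[0,0,1],[0,0,0],0.7],[[0,0,0],[0,0,0],0.7],[[0,0,0.7],[0,0,0],0.7],[[0,0,0],[0,0,0],0.7],[[0,0,0],[0,0,0],0.7]]}}

```text
time_s: 12.65
tool_pos: [0.5936, 0.2315, 0.0348]
tool_rot: [-180.0, 0.0, 82.2]
force: [0.0, -0.3, -1.8]
grip_width: 0.0393
grasp_force: 20.0
```

Request:
{"name": "drive_tool", "arguments": {"moves": [[[0,0,0.5],[0,0,0],0.7],[[0,0,0],[0,0,0],0.7],[[0,0,0],[0,0,0],0.7]]}}

```text
time_s: 12.9
tool_pos: [0.5939, 0.2315, 0.0345]
tool_rot: [180.0, -0.0, 82.1]
force: [0.5, 0.5, -1.4]
grip_width: 0.0393
grasp_force: 20.0
```

Run:
```python
from h import *
roll(['side','wrist']); o=env.get_obs(); print(o['tool_pos'],o['force'],o['wrist_torque'])
```

```text
side 2389 axis x,z mm [ 0.2 47.3] yaw,tilt deg [0.02 0.14] ends [-108.2  109.4] rms 12.74
wrist 29646 axis x,z mm [-0.5 45.8] yaw,tilt deg [-0.12 -0.02] ends [-35.2 109.4] rms 3.03
[0.59385289 0.23153474 0.03452862] [-1.01964811  0.05423351 -1.00320919] [-0.09765439 -0.06231524 -0.02433861]
```

Request:
{"name": "drive_tool", "arguments": {"moves": [[[0,0,0.5],[0,0,0],0.7],[[0,0,0],[0,0,0],0.7],[[0,0,0],[0,0,0],0.7]]}}

```text
time_s: 13.25
tool_pos: [0.5941, 0.2315, 0.0343]
tool_rot: [180.0, -0.0, 82.1]
force: [1.1, -0.1, 0.6]
grip_width: 0.0398
grasp_force: 20.0
```

Request:
{"name": "drive_tool", "arguments": {"moves": [[[0,0,0.5],[0,0,0],0.7],[[0,0,0],[0,0,0],0.7],[[0,0,0],[0,0,0],0.7]]}}

```text
time_s: 13.5
tool_pos: [0.5943, 0.2315, 0.0341]
tool_rot: [179.9, -0.0, 82.1]
force: [0.3, -0.7, 3.2]
grip_width: 0.0391
grasp_force: 20.0
```

It's in contact, with the wrist force gone from -2 to +3 N. I'll ease the grip, open, and go straight up.

Request:
{"name": "drive_tool", "arguments": {"moves": [[[0,0,0],[0,0,0],0.6],[[0,0,0],[0,0,0],0.55],[[0,0,0],[0,0,0],0.5],[[0,0,0],[0,0,0],0.45],[[0,0,0],[0,0,0],0.4],[[0,0,0],[0,0,0],0.3],[[0,0,0],[0,0,0],0.2],[[0,0,0],[0,0,0],0.2],[[0,0,0],[0,0,0],0.2]], "newtons": 5}}

```text
time_s: 14.25
tool_pos: [0.5935, 0.2315, 0.0332]
tool_rot: [-180.0, 0.0, 82.2]
force: [-1.2, 0.2, -0.3]
grip_width: 0.067
grasp_force: 0.0
```

Request:
{"name": "drive_tool", "arguments": {"moves": [[[0,0,-5],[0,0,0],0.2],[[0,0,-15],[0,0,0],0.2],[[0,0,-30],[0,0,0],0.2],[[0,0,-35],[0,0,0],0.2],[[0,0,-35],[0,0,0],0.2],[[0,0,-30],[0,0,0],0.2],[[0,0,0],[0,0,0],0.2]]}}

```text
time_s: 14.83
tool_pos: [0.5976, 0.2325, 0.1915]
tool_rot: [179.4, -0.4, 82.1]
force: [0.9, -0.1, 0.2]
grip_width: 0.0692
grasp_force: 0.0
```

Run:
```python
from h import *
roll(['top','side','wrist']); o=env.get_obs(); print(o['grip_width'],o['tool_pos'])
go([.6219,.0037,.10],98.8)
```

```text
top 1240 axis x,z mm [-1.1 45. ] yaw,tilt deg [-0.11 -0.01] ends [-109.4   43.6] rms 6.74
side 2889 axis x,z mm [ 1.2 46.3] yaw,tilt deg [0.06 0.12] ends [-108.2  109.3] rms 1.31
wrist 10671 axis x,z mm [ 0.5 45. ] yaw,tilt deg [-0.1  -0.05] ends [-89.  109.5] rms 0.58
0.06962244647461764 [0.59354605 0.23148404 0.18364094]
shift now-axes [-221.8   59.2   83.5] goal-axes [-229.4   -6.8   83.6] turn [ 0.    -0.001 -0.291] t 14.98
```

Seated: axis x≈0, z≈46 mm, ends at -109 and +109 mm. Next is the wedge.

Request:
{"name": "drive_tool", "arguments": {"moves": [[[-20,5,0],[0,0,0],0.2],[[-36,10,0],[0,0,0],0.2],[[-36,10,0],[0,0,0],0.2],[[-36,10,0],[0,0,0],0.2],[[-36,10,0],[0,0,0],0.2],[[-36,10,0],[0,0,0],0.2],[[-20,4,0],[0,0,0],0.2],[[0,0,10],[0,0,-0.1],0.2],[[0,0,25],[0,0,-0.1],0.2],[[0,0,25],[0,0,-0.09],0.2],[[0,0,20],[0,0,0],0.2],[[0,0,0],[0,0,0],0.2]]}}

```text
time_s: 15.98
tool_pos: [0.6174, 0.0055, 0.097]
tool_rot: [-179.4, -0.0, 98.8]
force: [-0.9, 0.2, -0.5]
grip_width: 0.0699
grasp_force: 0.0
```

Run:
```python
from h import *
im,d,P=tips(); go([.6219,.0037,.004],98.8)
im,d,c=snap('wrist'); P=cloud(d,c); hsv=cv2.cvtColor(im,cv2.COLOR_BGR2HSV);H,S=hsv[...,0].astype(int),hsv[...,1]
m=(d>0)&(H>5)&(H<16)&(S>180)&(P[...,2]>.006)&(P[...,2]<.06)&(abs(P[...,0]-.617)<.07)&(abs(P[...,1]-.02)<.07)
Q=P[m]; print(len(Q),cv2.minAreaRect(Q[:,:2].astype(np.float32)),np.percentile(Q[:,2],[1,99]))
```

```text
t 15.98 tcp [0.6174 0.0055 0.097 ] [-1.7936e+02 -2.0000e-02  9.8750e+01] w 0.0699 F [-0.9  0.2 -0.5]
 dark part 4280 zmin [0.1019 0.102  0.102 ] offset 0.0269 tip xy [ 0.57  -0.013] [0.66  0.022]
shift now-axes [-2.1  3.3 95.6] goal-axes [-2.1  2.6 95.7] turn [-0.008 -0.    -0.001] t 16.03
6018 ((0.6188610196113586, 0.02346101589500904), (0.044120267033576965, 0.06942494958639145), 9.131628036499023) [0.00656995 0.0403513 ]
```

Request:
{"name": "drive_tool", "arguments": {"moves": [[[-2,3,20],[0,0,0],0.2],[[0,0,25],[0,0,0],0.2],[[0,0,20],[0,0,0],0.2],[[0,0,15],[0,0,0],0.2],[[0,0,10],[0,0,0],0.2],[[0,0,3],[0,0,0],0.2],[[0,0,0],[0,0,0],0.2]]}}

```text
time_s: 16.67
tool_pos: [0.6256, 0.004, 0.0106]
tool_rot: [180.0, 0.0, 98.8]
force: [0.1, 0.8, 1.2]
grip_width: 0.0695
grasp_force: 0.0
```

Request:
{"name": "drive_tool", "arguments": {"moves": [[[0,0,0],[0,0,0],0.5],[[0,0,0],[0,0,0],0.6],[[0,0,0],[0,0,0],0.6],[[0,0,0],[0,0,0],0.6],[[0,0,0],[0,0,0],0.6],[[0,0,0],[0,0,0],0.6],[[0,0,0],[0,0,0],0.6],[[0,0,0],[0,0,0],0.6]], "newtons": 15}}

```text
time_s: 17.33
tool_pos: [0.6252, 0.0038, 0.0109]
tool_rot: [-180.0, -0.0, 98.8]
force: [-2.5, -0.4, 4.6]
grip_width: 0.0437
grasp_force: 14.9
```

Request:
{"name": "drive_tool", "arguments": {"moves": [[[0,0,-5],[0,0,0],0.6],[[0,0,-15],[0,0,0],0.6],[[0,0,-30],[0,0,0],0.6],[[0,0,-35],[0,0,0],0.6],[[0,0,-35],[0,0,0],0.6],[[0,0,-20],[0,0,0],0.6],[[0,0,0],[0,0,0],0.6]]}}

```text
time_s: 17.92
tool_pos: [0.629, 0.0038, 0.1562]
tool_rot: [179.4, 0.0, 98.8]
force: [2.3, -0.4, -0.5]
grip_width: 0.0441
grasp_force: 14.9
```

Run:
```python
from h import *
print(C0-.1*EX); go(list(C0-.1*EX)+[.14],-8)
```

```text
[0.49497319 0.24471731]
shift now-axes [258.5 -96.   15.1] goal-axes [-166.3 -219.9   16.2] turn [ 0.007 -0.01   1.863] t 17.92
```

Request:
{"name": "drive_tool", "arguments": {"moves": [[[15,-5,0],[0,0,0],0.6],[[34,-13,0],[0,0,0],0.6],[[34,-13,0],[0,0,0],0.6],[[34,-13,0],[0,0,0],0.6],[[34,-13,0],[0,0,0],0.6],[[34,-13,0],[0,0,0],0.6],[[34,-13,0],[0,0,0],0.6],[[30,-10,0],[0,0,0],0.6],[[10,-3,0],[0,0,0],0.6],[[0,0,0],[0,0,0.08],0.6],[[0,0,0],[0,0,0.12],0.6],[[0,0,0],[0,0,0.12],0.6]]}}

```text
time_s: 18.92
tool_pos: [0.4904, 0.2453, 0.1492]
tool_rot: [-180.0, 0.1, 80.1]
force: [-0.1, 0.1, -1.3]
grip_width: 0.044
grasp_force: 14.9
```

Request:
{"name": "drive_tool", "arguments": {"moves": [[[0,0,0],[0,0,0.12],0.6],[[0,0,0],[0,0,0.12],0.6],[[0,0,0],[0,0,0.12],0.6],[[0,0,0],[0,0,0.12],0.6],[[0,0,0],[0,0,0.12],0.6],[[0,0,0],[0,0,0.12],0.6],[[0,0,0],[0,0,0.12],0.6],[[0,0,0],[0,0,0.12],0.6],[[0,0,0],[0,0,0.12],0.6],[[0,0,0],[0,0,0.12],0.6],[[0,0,0],[0,0,0.12],0.6],[[0,0,0],[0,0,0.12],0.6]]}}

```text
time_s: 19.92
tool_pos: [0.4907, 0.2448, 0.1492]
tool_rot: [179.9, 0.0, -2.4]
force: [0.0, -1.1, -1.0]
grip_width: 0.0441
grasp_force: 14.9
```

Request:
{"name": "drive_tool", "arguments": {"moves": [[[0,0,0],[0,0,0.1],0.6],[[0,0,0],[0,0,0],0.6],[[0,0,0],[0,0,0],0.6]]}}

```text
time_s: 20.17
tool_pos: [0.4907, 0.245, 0.1496]
tool_rot: [180.0, 0.0, -7.6]
force: [-0.3, 0.0, -1.7]
grip_width: 0.044
grasp_force: 14.9
```

```bash
cat >> h.py <<'E'
def wedge(names):
    for n in names:
        im,d,c=snap(n); P=cloud(d,c); hsv=cv2.cvtColor(im,cv2.COLOR_BGR2HSV);H,S=hsv[...,0].astype(int),hsv[...,1]
        q=cr(P); m=(d>0)&(H>4)&(H<16)&(S>170)&(abs(q[...,0]+.07)<.12)&(abs(q[...,1])<.1)&(P[...,2]>.013)&(P[...,2]<.25)
        N,L,st,_=cv2.connectedComponentsWithStats(m.astype(np.uint8))
        for i in range(1,N):
            if st[i,4]<40: continue
            Q=P[L==i]; e=q[L==i]; r=cv2.minAreaRect((e*1000).astype(np.float32))
            print(n,len(Q),'x range',np.round(1000*np.percentile(e[:,0],[.3,99.7]),1),'y',np.round(1000*np.percentile(e[:,1],[.3,99.7]),1),'z',np.round(1000*np.percentile(Q[:,2],[.3,99.7]),1),'rect',np.round(r[0],1),np.round(r[1],1),round(r[2],1))
E
python3 - <<'E'
from h import *
wedge(['top','side','wrist']); o=env.get_obs(); print(np.round(1000*cr(o['tool_pos']),1),o['tool_pos'],o['tool_rot'],o['qpos']); go(list(C0-.095*EX)+[.05],-8)
E
```

```text
top 111 x range [-62.9 -50.7] y [-21.6  23.1] z [141.  155.3] rect [-56.8   0.7] [11.7 45.2] 3.0
top 58 x range [-107.2  -81.4] y [-8.7 -0.3] z [169. 181.] rect [-94.3  -4.9] [25.6  7.4] 4.5
side 925 x range [-121.7  -92.7] y [-23.9  21.8] z [141. 181.] rect [-106.8    1.7] [30.3 52.1] 4.0
wrist 14548 x range [-105.2  -49.1] y [-21.7  22.6] z [144.1 179.5] rect [-77.2   0.5] [57.7 50.9] 0.2
[-1.041e+02 -1.000e-01] [0.49088225 0.24521457 0.15004541] [ 1.79989396e+02  1.01385536e-02 -7.70021006e+00] [ -59.94910775    9.38628526   33.85585162  103.92383645   -5.60582787
   68.36845784 -122.07630928]
shift now-axes [  9.1  -0.  100. ] goal-axes [  9.1  -0.1 100. ] turn [0.    0.    0.005] t 20.32
```

The wedge is square to the rest, with its toe at x≈-50, underside z≈140 and y≈0. I'll go down to just above the patch.

Request:
{"name": "drive_tool", "arguments": {"moves": [[[4,0,10],[0,0,0.005],0.6],[[0,0,25],[0,0,0],0.6],[[0,0,30],[0,0,0],0.6],[[0,0,25],[0,0,0],0.6],[[0,0,15],[0,0,0],0.6],[[0,0,10],[0,0,0],0.6],[[0,0,5],[0,0,0],0.6],[[0,0,0],[0,0,0],0.6],[[0,0,0],[0,0,0],0.6]]}}

```text
time_s: 21.07
tool_pos: [0.4956, 0.2449, 0.0309]
tool_rot: [-180.0, -0.1, -8.1]
force: [0.9, 0.1, -0.8]
grip_width: 0.0439
grasp_force: 14.9
```

Run:
```python
from h import *
wedge(['side','wrist']); o=env.get_obs(); print(np.round(1000*cr(o['tool_pos']),1),o['tool_pos'],o['tool_rot'],o['force'])
```

```text
side 775 x range [-116.6  -85.3] y [-23.1  21.4] z [21.9 62. ] rect [-100.9   -0.8] [47.3 32.3] 89.6
wrist 14463 x range [-100.2  -44.3] y [-21.1  22.9] z [25.8 60.9] rect [-72.5   1. ] [57.4 50.8] 0.1
[-99.1   0.7] [0.49598981 0.24528381 0.03157464] [-1.79900253e+02 -1.01711585e-01 -8.08719825e+00] [ 0.36860679 -0.70192756 -1.66846135]
```

Underside z≈21, so 9 mm to go. I'll lower it gently and feel for contact.

Request:
{"name": "drive_tool", "arguments": {"moves": [[[0,0,3],[0,0,0],0.6],[[0,0,2],[0,0,0],0.6],[[0,0,1],[0,0,0],0.6],[[0,0,1],[0,0,0],0.6],[[0,0,0],[0,0,0],0.6],[[0,0,0],[0,0,0],0.6]]}}

```text
time_s: 21.67
tool_pos: [0.4949, 0.2448, 0.0233]
tool_rot: [-180.0, 0.0, -8.1]
force: [1.2, 0.2, -0.3]
grip_width: 0.0442
grasp_force: 14.9
```

Request:
{"name": "drive_tool", "arguments": {"moves": [[[0,0,0.7],[0,0,0],0.6],[[0,0,0],[0,0,0],0.6],[[0,0,0],[0,0,0],0.6]]}}

```text
time_s: 21.92
tool_pos: [0.4951, 0.2449, 0.0229]
tool_rot: [-180.0, -0.0, -8.1]
force: [-0.5, -0.3, 1.0]
grip_width: 0.0442
grasp_force: 14.9
```

Request:
{"name": "drive_tool", "arguments": {"moves": [[[0,0,0.7],[0,0,0],0.6],[[0,0,0],[0,0,0],0.6],[[0,0,0],[0,0,0],0.6]]}}

```text
time_s: 22.17
tool_pos: [0.4951, 0.2449, 0.0229]
tool_rot: [-180.0, 0.0, -8.1]
force: [-2.2, -1.3, 5.3]
grip_width: 0.0438
grasp_force: 14.9
```

Touching, about 5 N. I'll slide it toward the roller.

Request:
{"name": "drive_tool", "arguments": {"moves": [[[2,0,-0.3],[0,0,0],0.6],[[5,0,0],[0,0,0],0.6],[[6,0,0],[0,0,0],0.6],[[6,0,0],[0,0,0],0.6],[[6,0,0],[0,0,0],0.6],[[6,0,0],[0,0,0],0.6],[[5,0,0],[0,0,0],0.6],[[3,0,0],[0,0,0],0.6],[[1,0,0],[0,0,0],0.6],[[0,0,0],[0,0,0],0.6],[[0,0,0],[0,0,0],0.6]]}}

```text
time_s: 23.08
tool_pos: [0.5343, 0.2399, 0.0229]
tool_rot: [-179.9, 0.0, -8.1]
force: [-3.4, 1.0, 4.3]
grip_width: 0.0438
grasp_force: 14.9
```

Run:
```python
from h import *
wedge(['side','top']); roll(['side','top']); o=env.get_obs(); print(np.round(1000*cr(o['tool_pos']),1),o['tool_pos'],o['tool_rot'],o['force'])
```

```text
side 710 x range [-78.1 -45.8] y [-23.6  22.1] z [14.7 53.7] rect [-61.6  -1. ] [33.  46.8] 0.1
top 49 x range [-63.9 -34.2] y [-25.7  -2.2] z [ 39.5 131. ] rect [-49.  -13.6] [24.  29.3] 87.9
side 1559 axis x,z mm [ 1.  46.7] yaw,tilt deg [0.12 0.04] ends [-108.1  109.6] rms 16.4
top 1268 axis x,z mm [-1.2 44.8] yaw,tilt deg [-0.11 -0.01] ends [-110.9   50.1] rms 1.84
[-60.4   0.8] [0.53428112 0.23996108 0.02286523] [-1.79935355e+02  3.99466573e-02 -8.06521661e+00] [-3.28726643  0.29297863  4.82676188]
```

Request:
{"name": "drive_tool", "arguments": {"moves": [[[2,0,0],[0,0,0],0.6],[[2,0,0],[0,0,0],0.6],[[1,0,0],[0,0,0],0.6],[[0.5,0,0],[0,0,0],0.6],[[0,0,0],[0,0,0],0.6],[[0,0,0],[0,0,0],0.6]]}}

```text
time_s: 23.78
tool_pos: [0.5393, 0.2394, 0.0229]
tool_rot: [-179.9, 0.1, -8.1]
force: [-4.4, 0.7, 6.3]
grip_width: 0.0439
grasp_force: 14.9
```

Request:
{"name": "drive_tool", "arguments": {"moves": [[[0.5,0,0],[0,0,0],0.6],[[0,0,0],[0,0,0],0.6],[[0,0,0],[0,0,0],0.6]]}}

```text
time_s: 24.03
tool_pos: [0.5397, 0.2393, 0.0229]
tool_rot: [-179.9, 0.1, -8.0]
force: [-4.1, 1.3, 6.3]
grip_width: 0.0441
grasp_force: 14.9
```

Request:
{"name": "drive_tool", "arguments": {"moves": [[[0.5,0,0],[0,0,0],0.6],[[0,0,0],[0,0,0],0.6],[[0,0,0],[0,0,0],0.6]]}}

```text
time_s: 24.28
tool_pos: [0.5401, 0.2392, 0.0228]
tool_rot: [-179.9, 0.1, -8.0]
force: [-3.6, -0.1, 6.1]
grip_width: 0.0439
grasp_force: 14.9
```

Run:
```python
from h import *
wedge(['side']); roll(['side','top']); o=env.get_obs(); print(np.round(1000*cr(o['tool_pos']),1),o['force'])
```

```text
side 701 x range [-72.8 -40.4] y [-23.4  22.2] z [15.1 53.7] rect [-56.  -1.] [46.1 34.3] 87.6
side 1522 axis x,z mm [ 1.2 47.1] yaw,tilt deg [ 0.1 -0.1] ends [-108.   109.7] rms 15.11
top 1022 axis x,z mm [-1.2 44.9] yaw,tilt deg [-0.16 -0.01] ends [-110.9   41.2] rms 1.75
[-54.5   0.9] [-3.97376393  0.02017574  5.78440813]
```

Request:
{"name": "drive_tool", "arguments": {"moves": [[[0.7,0,-0.1],[0,0,0],0.6],[[0,0,0],[0,0,0],0.6],[[0.5,0,0],[0,0,0],0.6],[[0,0,0],[0,0,0],0.6],[[0,0,0],[0,0,0],0.6]]}}

```text
time_s: 24.85
tool_pos: [0.5415, 0.239, 0.0229]
tool_rot: [-179.9, 0.1, -8.1]
force: [-4.3, 1.2, 6.4]
grip_width: 0.0438
grasp_force: 14.9
```

Request:
{"name": "drive_tool", "arguments": {"moves": [[[0.5,0,0],[0,0,0],0.6],[[0,0,0],[0,0,0],0.6],[[0,0,0],[0,0,0],0.6]]}}

```text
time_s: 25.1
tool_pos: [0.5419, 0.2389, 0.0229]
tool_rot: [-179.9, 0.1, -8.1]
force: [-5.3, 0.5, 6.2]
grip_width: 0.0442
grasp_force: 14.9
```

Request:
{"name": "drive_tool", "arguments": {"moves": [[[0.5,0,0],[0,0,0],0.6],[[0,0,0],[0,0,0],0.6],[[0,0,0],[0,0,0],0.6]]}}

```text
time_s: 25.35
tool_pos: [0.5419, 0.2389, 0.0229]
tool_rot: [-180.0, 0.2, -8.1]
force: [-5.9, 0.1, 7.1]
grip_width: 0.0441
grasp_force: 14.9
```

Request:
{"name": "drive_tool", "arguments": {"moves": [[[0.4,0,0],[0,0,0],0.6],[[0,0,0],[0,0,0],0.6],[[0,0,0],[0,0,0],0.6]]}}

```text
time_s: 25.6
tool_pos: [0.5419, 0.2389, 0.0229]
tool_rot: [-180.0, 0.2, -8.0]
force: [-6.2, 0.5, 8.1]
grip_width: 0.0439
grasp_force: 14.9
```

Run:
```python
from h import *
wedge(['side']); roll(['side','top']); o=env.get_obs(); print(np.round(1000*cr(o['tool_pos']),1),o['force'])
```

```text
side 704 x range [-70.4 -39. ] y [-23.8  22.4] z [14.5 54.1] rect [-54.3  -1.9] [50.3 33.4] 89.1
side 1571 axis x,z mm [ 1.3 46.9] yaw,tilt deg [0.03 0.05] ends [-107.8  109.7] rms 14.26
top 935 axis x,z mm [-1.5 45.3] yaw,tilt deg [-0.34  0.24] ends [-110.4   30.6] rms 1.81
[-52.7   0.8] [-6.50294998  0.56573328  7.76095907]
```

Position has stalled at -52.7 mm while the force rises, so the toe is touching. I'll relax the commanded push, release, and lift.

Request:
{"name": "drive_tool", "arguments": {"moves": [[[-0.6,0,-0.4],[0,0,0],0.6],[[0,0,0],[0,0,0],0.6],[[0,0,0],[0,0,0],0.48],[[0,0,0],[0,0,0],0.45],[[0,0,0],[0,0,0],0.4],[[0,0,0],[0,0,0],0.35],[[0,0,0],[0,0,0],0.28],[[0,0,0],[0,0,0],0.28],[[0,0,0],[0,0,0],0.28]], "newtons": 5}}

```text
time_s: 26.5
tool_pos: [0.5431, 0.2377, 0.0227]
tool_rot: [180.0, -0.0, -8.1]
force: [0.0, 0.4, -0.8]
grip_width: 0.062
grasp_force: 0.0
```

Request:
{"name": "drive_tool", "arguments": {"moves": [[[0,0,-5],[0,0,0],0.28],[[0,0,-15],[0,0,0],0.28],[[0,0,-30],[0,0,0],0.28],[[0,0,-35],[0,0,0],0.28],[[0,0,-35],[0,0,0],0.28],[[-10,0,-30],[0,0,0],0.28],[[-20,0,-10],[0,0,0],0.28],[[-20,0,0],[0,0,0],0.28],[[-20,0,0],[0,0,0],0.28],[[0,0,0],[0,0,0],0.28]]}}

```text
time_s: 27.33
tool_pos: [0.4704, 0.2492, 0.1834]
tool_rot: [-179.9, 0.1, -7.9]
force: [0.4, 0.5, 0.6]
grip_width: 0.0622
grasp_force: 0.0
```

Run:
```python
from h import *
wedge(['side','wrist','top']); roll(['side','wrist','top']); o=env.get_obs(); print(o['tool_pos'])
a,b=snap('side')[0],snap('wrist')[0]; cv2.imwrite('pics/fin.png',np.hstack([cv2.resize(a[200:380,50:290],(400,300)),cv2.resize(b,(400,300))]))
```

```text
side 864 x range [-70.2 -10.1] y [-20.7  23.3] z [14.3 53.7] rect [-37.4   1.6] [67.  43.7] 2.2
wrist 3435 x range [-66.5 -18.7] y [-20.4  22.8] z [34.7 53.1] rect [-42.9   1.4] [48.5 43.7] 0.2
top 467 x range [-62.7 -19.8] y [-22.6  22.1] z [22.2 56.8] rect [-41.   -0.3] [43.2 45. ] 1.6
side 2814 axis x,z mm [ 1.3 46.4] yaw,tilt deg [0.07 0.13] ends [-108.4  109.2] rms 1.38
wrist 16731 axis x,z mm [ 0.8 44.8] yaw,tilt deg [-0.11 -0.04] ends [-107.7  108.8] rms 0.64
top 2115 axis x,z mm [-1. 45.] yaw,tilt deg [ 0.04 -0.07] ends [-109.7  107.3] rms 1.76
[0.47452638 0.24724145 0.18277586]
```

View pics/fin.png

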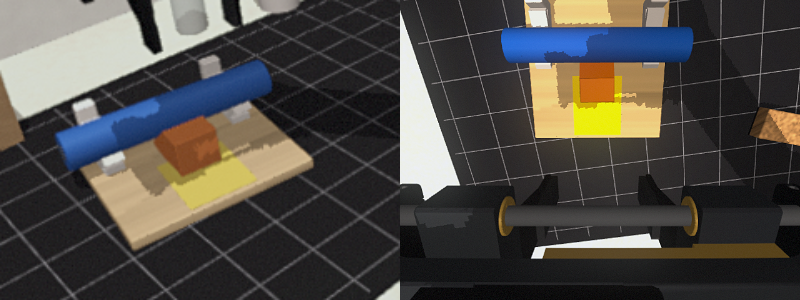

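The roller is seated level and centred with the wedge under its middle, back face about 67–68 mm from the axis, which is touching. The gripper is clear, so I'll hand it in.

```bash
python3 -c "
from cell import env
print(env.sign_off())"
```

```text
the job is handed in; nothing more can be done
None
```

I handed the job in at about 27 s: the blue roller lies centred in both V supports, the orange wedge stands on the yellow patch touching under its middle, the gripper is clear of both, and the bare wooden roller was not touched.

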